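# Close the laundry-tablet tub and tuck its lid beneath the safety lip

## Task

Close the laundry-tablet tub: push the open blue lid flap over until it lies flat on the tub, then, keeping it pressed down, push its yellow ridge so that the flap slides fully home with its edge tucked beneath the orange lip, and let go. Push and press only: do not lift, tip or carry the tub or anything else, leave the tub about where it stands, and leave the other things on the worktop undisturbed.

Things in the scene. Friction and masses are not known exactly. Their poses are not given: they have to be found in the camera images.
- tub: loose white open tub of laundry tablets, 170 mm long (x) x 120 mm wide (y), walls 70 mm high, 83 mm over the lip, about 0.8 kg, on the worktop. Origin under its centre. The lid hinge runs along its -x end (turned up to 75 degrees either side of facing the robot), the orange lip along its +x end; own z is up. It slides on the worktop if pushed sideways with more than about 4 N
- flap (a joint): angle (rad) of the blue lid flap: 0 = flat and shut, 1.57 = upright, 1.9 = stop, leaning back beyond the hinge. Panel 4 mm thick and 110 mm wide, reaching 130 mm from the hinge axis. A weak spring in the hinge (under 0.1 N m) rests near 1.45, so a flap that is pressed flat but not tucked springs up again by about half a radian or more
- hinge_slide (a joint): how far (m) the lid's hinge pin has slid along its slots towards the lip, 0 to 0.022; the stop at 0.022 is fully home. It starts at 0 to 0.004. Stiff friction: about 3 N to move it; it stays where it is left. The flap clears the lip while folding only when this is under about 0.007; if not, draw it back by the ridge
- hinge_back (a point): point of the tub at the middle of the hinge pin when hinge_slide is 0: 75 mm towards -x from the tub's centre and 74 mm up. The pin's axis is along the tub's y and lies hinge_slide further towards the tub's +x. Axes as the tub's
- thumb_ridge (a point): middle of the top of the yellow ridge on the flap's outer face (the upper one when shut): 88 mm from the hinge axis, 50 mm wide along y, 6 mm thick, 9 mm proud of the panel. Axes are the flap's: x from hinge to free edge, z out of the outer face. While the flap is untucked its spring can hook the ridge on a finger rising close behind it and so slide the hinge some mm towards the lip
- flap_edge (a point): middle of the flap's free edge, 130 mm from the hinge axis, mid-thickness. Axes are the flap's
- lip_edge (a point): middle of the lower corner of the orange lip's free edge, which faces the hinge: 63 mm towards +x from the tub's centre, 79 mm up. The lip is a 4 mm plate across the tub's width, reaching 17 mm out from its upright back, with 3 mm to spare above a flat flap. Flat with hinge_slide 0 the flap's edge stops 8 mm short of it; fully home it is 14 mm beneath it. Axes as the tub's
- tablet: loose white laundry tablet with a green stripe, 36 x 34 x 16 mm, lying beside the tub; origin under its centre
- dosing_cup: small blue plastic dosing cup, 52 mm wide, 45 mm tall, beside the tub; origin under its centre
- mug: red mug, 80 mm wide, 92 mm tall; origin under its centre
- spice_jar: amber glass jar with a red cap, 48 mm wide, 100 mm tall; origin under its centre
- ramekin: white ceramic bowl, 90 mm wide, 50 mm tall; origin under its centre
- pepper_jar: clear glass jar with a black cap, 44 mm wide, 90 mm tall; origin under its centre
- spoon: wooden spoon, 240 mm long, lying on the worktop beyond the tub; origin under its middle

How it is judged:
By the outcome, as a careful person would: the job done as asked, in the order asked, and still so for the second after the job is handed in, with the robot touching nothing.
It also fails if it takes over 43 s, if anything falls off the work surface, if the arm or the gripper's body presses on something with over 40 N, if the wrist force passes 120 N, or if a joint passes its speed limit or range.

## Robot

A 7-joint arm with a two-finger parallel gripper is mounted at the origin on the work surface. World frame = base frame: x ahead of the robot, y to its left, z up, the work surface at z = 0. Lengths are in m, angles in rad, forces in N, time in s.
With the tool pointing down it reaches from about 0.4 to 0.9 m from the base axis. Payload 5.6 kg.
Tool frame: the origin (TCP) lies at the very end of the fingers, on their centre line; the grasp point (between the pads) lies 19 mm behind it; z points along the fingers, y is the line along which they close (so a half turn about z gives the same grasp; the last joint's range is limited). The gripper opens to 92 mm and grips with 3 to 60 N. Pads are 20 mm wide; open, the fingers measure 128 mm over their backs; the gripper's body (75 mm by 189 mm) begins 69 mm behind the grasp point.
Start: joints at [1.286, 0.468, -0.012, 1.603, 0.006, 1.071, -0.056], TCP at [0.156, -0.631, 0.215] pointing down, gripper open.
Joint ranges: [-2.53, 2.53], [-0.31, 2.02], [-1.57, 1.55], [0.28, 2.44], [-1.29, 4.43], [0.15, 1.84], [-2.92, 2.92]. Speed limits (rad/s): [2.57, 2.57, 3.14, 3.14, 3.14, 3.14, 3.14].

## Interface

Orientations are given as a rotation vector (axis times angle).
In Python, from bench import ctrl gives the robot as it stands.
- The arm moves only by the tool jog_arm, never from a script. Its argument "motion" is a list of rows, each an object of numbers: "tx", "ty", "tz": the shift along the world's x, y, z in units of 0.4 m (1.0 is 0.4 m); "rx", "ry", "rz": the turn, a rotation vector about the world's x, y, z in units of 120 degrees (1.0 is 120 degrees); "gripper": the closure, from -1 (fully open) to 1 (shut). A call has 1 to 20 rows; each row is the pose to reach, as a shift and turn from the pose commanded when the call began; what a row does not reach only later rows make up. A row lasts 1/12 s, in which the tool goes at most 41.7 mm and 7.16 degrees, less where a joint would pass 70% of its speed; a pose out of reach is approached as far as the arm can. A call with a number of a shift or a turn outside -1 to 1 is refused whole. A call with a gripper value outside its range is refused whole. The fingers move at their own pace and stop on an object; "force" is the grip in N (left out, the last holds). Time passes only in rows, so rows that repeat a pose let the fingers close. It gives the time, the measured TCP pose, the force, the opening and the grip force at its end, in the units of the state.
- ctrl.get_state(): the state, without advancing time (a new reading comes with each control period).
- ctrl.camera(name): name is "side" or "top" or "wrist"; returns the picture (480x640x3 uint8, red, green, blue); there is no depth.
- ctrl.camera_info(name): a dict with "intrinsics" (3x3 intrinsics, pixels), "origin" and "orientation" of the camera in the world. Camera axes: x right, y down, z forward; pixel columns grow to the right and rows downward; lengths in m; the calibration is good to about 2 mm. A picture is of the moment at which its call begins: read the wrist's pose just before it. camera_info takes no time and is no camera call; for the wrist camera it gives the pose at the moment of the call.
- ctrl.sign_off(): hands the job in; it is judged then, once.
The state is a dict: "clock": time; "joints": joint angles; "qd": joint speeds; "tau": joint torques, N m; "tool_pos": TCP position; "ee_rot": TCP orientation; "force": force on the tool from outside, world axes, zero at the start; "ft_torque": the same for the moment, N m; "grip_width": finger opening in m; "finger_force": force on a finger pad.
Only numpy, scipy, OpenCV 4.12 (cv2) and the standard library are available. Lean on these libraries where they do the work, as an engineer would, in place of code of your own. Each camera call takes 0.05 s, during which the arm holds its last target. There are 200 camera calls.

## Working session

There is one attempt and no reset: what is moved stays moved. The work goes in short steps, Python scripts to look and compute and a tool call to move; the robot and the scene stay as the last step left them, time stands still between calls to the robot, and variables do not carry over. Pictures are saved under pics/ and viewed, at most 10 in all, crops included, and the job is handed in when it is done.

Besides the shell and the picture viewer there is one more tool, called by a JSON object that holds its "name" and its "arguments", one argument or row to a line. jog_arm: Moves the arm, as the interface text tells. Its arguments: {"type":"object","properties":{"motion":{"type":"array","items":{"type":"object","properties":{"tx":{"type":"number","minimum":-1,"maximum":1},"ty":{"type":"number","minimum":-1,"maximum":1},"tz":{"type":"number","minimum":-1,"maximum":1},"rx":{"type":"number","minimum":-1,"maximum":1},"ry":{"type":"number","minimum":-1,"maximum":1},"rz":{"type":"number","minimum":-1,"maximum":1},"gripper":{"type":"number"}}}},"force":{"type":"number"}},"required":["motion"]}

```bash
mkdir -p pics; ls; python3 - <<'E'
from bench import ctrl
import cv2,numpy as np
np.set_printoptions(precision=4,suppress=True)
for n in("top","side"):
    cv2.imwrite(f"pics/{n}0.png",ctrl.camera(n)[:,:,::-1]); i=ctrl.camera_info(n)
    print(n,i)
s=ctrl.get_state();print(s)
E
```

```text
pics
top {'intrinsics': array([[570.2373,   0.    , 321.5153],
       [  0.    , 570.2373, 238.1471],
       [  0.    ,   0.    ,   1.    ]]), 'origin': array([ 0.5353, -0.0242,  1.5203]), 'orientation': array([-2.179 ,  2.2294, -0.0254])}
side {'intrinsics': array([[518.2293,   0.    , 322.5821],
       [  0.    , 518.2293, 234.0458],
       [  0.    ,   0.    ,   1.    ]]), 'origin': array([0.4956, 0.6647, 0.7809]), 'orientation': array([-0.2047,  2.8369, -1.1681])}
{'clock': 0.1, 'joints': array([ 1.286 ,  0.4683, -0.0116,  1.6035,  0.006 ,  1.0714, -0.0563]), 'qd': array([-0.0013, -0.002 , -0.0003, -0.0013, -0.0002, -0.0001, -0.0007]), 'tau': array([  0.0008, -52.1641,  -0.0126, -24.4364,  -0.0568,   0.0141,
         0.0001]), 'tool_pos': array([ 0.1555, -0.6306,  0.2137]), 'ee_rot': array([-3.1172, -0.3787,  0.0005]), 'force': array([0.4711, 0.5315, 0.8264]), 'ft_torque': array([ 0.0162,  0.0141, -0.0087]), 'finger_force': 0.0, 'grip_width': 0.0914029812267055}
```

View pics/top0.png

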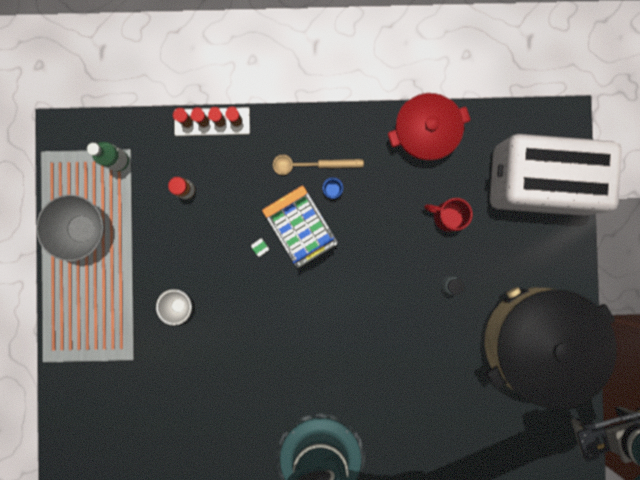

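View pics/side0.png

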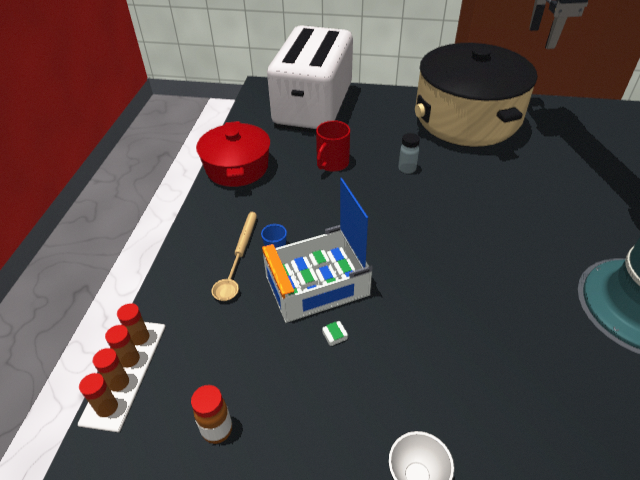

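The top view shows the tub near (300,228): the orange lip is far from the robot at (286,200), and the hinge is at (315,258). The blue flap stands upright in the side view, from about (345,185) to (365,265). The cup is at (333,188) and the tablet at (260,247), with the other items well clear.

```bash
cat > h.py <<'E'
import cv2,numpy as np
from scipy.spatial.transform import Rotation as R
np.set_printoptions(precision=4,suppress=True)
def ray(i,p):
    d=R.from_rotvec(i['orientation']).as_matrix()@np.linalg.solve(i['intrinsics'],[p[0],p[1],1.]);return i['origin'],d/np.linalg.norm(d)
def onz(i,p,z):
    o,d=ray(i,p);return o+d*(z-o[2])/d[2]
def proj(i,P):
    q=i['intrinsics']@(R.from_rotvec(i['orientation']).as_matrix().T@(np.array(P)-i['origin']));return q[:2]/q[2]
E
python3 - <<'E'
from h import *
from bench import ctrl
t=cv2.imread('pics/top0.png');s=cv2.imread('pics/side0.png')
for n,im,roi in(("top",t,(240,170,120,120)),("side",s,(240,170,160,170))):
    i=ctrl.camera_info(n);x,y,w,h=roi
    hsv=cv2.cvtColor(im[y:y+h,x:x+w],cv2.COLOR_BGR2HSV)
    m=cv2.inRange(hsv,(8,140,120),(22,255,255))
    c=max(cv2.findContours(m,0,1)[0],key=cv2.contourArea)+np.array([x,y])
    r=cv2.minAreaRect(c);b=cv2.boxPoints(r);print(n,r)
    print(b);print(np.array([onz(i,p,.083) for p in b]))
a=cv2.resize(t[175:280,245:355],None,fx=5,fy=5,interpolation=2)
b=cv2.resize(s[170:330,250:385],None,fx=3.28,fy=3.28,interpolation=2)
cv2.imwrite('pics/a.png',a);cv2.imwrite('pics/b.png',b);print(a.shape,b.shape)
E
```

```text
top ((284.3089904785156, 201.005615234375), (9.243886947631836, 48.210426330566406), 58.570438385009766)
[[261.3303 209.6315]
 [302.4674 184.4921]
 [307.2877 192.3798]
 [266.1506 217.5191]]
[[0.652  0.1337 0.083 ]
 [0.7133 0.0284 0.083 ]
 [0.693  0.0166 0.083 ]
 [0.6318 0.1219 0.083 ]]
side ((277.30413818359375, 269.8092956542969), (55.133296966552734, 13.097966194152832), 66.03750610351562)
[[260.1237 247.2784]
 [272.0928 241.9588]
 [294.4846 292.3402]
 [282.5155 297.6598]]
[[0.7155 0.0303 0.083 ]
 [0.6964 0.0138 0.083 ]
 [0.6326 0.1256 0.083 ]
 [0.6506 0.1397 0.083 ]]
(525, 550, 3) (525, 443, 3)
```

View pics/a.png

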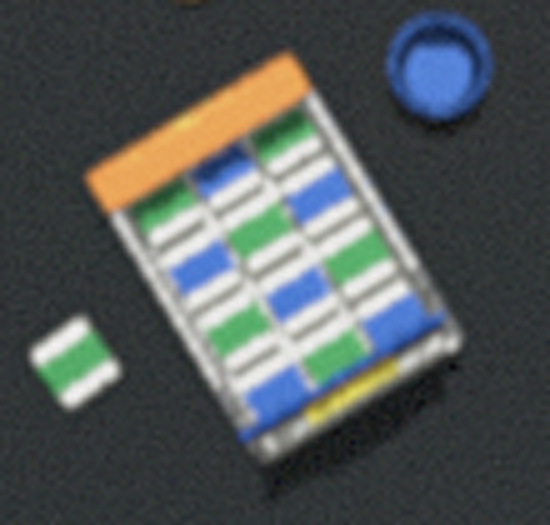

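View pics/b.png

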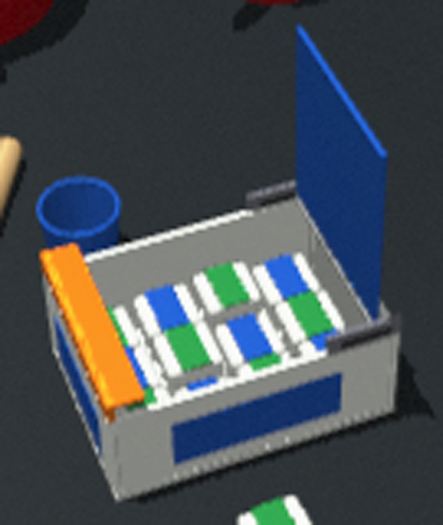

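The enlarged crops confirm it. The lip's long axis sets the tub yaw at about 30°. The flap's free edge runs (293.6,262.4)–(333.4,239) in the top view and (367,217)–(341.5,178.5) in the side view, close to upright. The yellow ridge faces the robot.

```bash
cat >> h.py <<'E'
def tri(i1,p1,i2,p2):
    o1,d1=ray(i1,p1);o2,d2=ray(i2,p2)
    ab=np.linalg.lstsq(np.c_[d1,-d2],o2-o1,rcond=None)[0];a=o1+d1*ab[0];b=o2+d2*ab[1]
    return (a+b)/2,np.linalg.norm(a-b)
YAW=np.radians(30.4);U=np.array([np.cos(YAW),np.sin(YAW),0]);V=np.array([-U[1],U[0],0])
LIP=np.array([.673,.076,0]);TUB=LIP-.074*U;H=TUB-.075*U+[0,0,.074]
E
python3 - <<'E'
from h import *
from bench import ctrl
t=ctrl.camera_info('top');s=ctrl.camera_info('side')
P,e=tri(t,(333.4,239),s,(341.5,178.5));Q,f=tri(t,(293.6,262.4),s,(367.4,216.6))
M=(P+Q)/2-H
print(P,e,Q,f,np.linalg.norm(P-Q),'edge rel hinge (u,v,z)',M@U,M@V,M[2],'yaw',np.degrees(np.arctan2((Q-P)[0],-(Q-P)[1])))
hp=[onz(t,(245+x/5,175+y/5),.075) for x,y in((265,458),(460,340))];print('hinge-end corners',hp, [((h-TUB)@U,(h-TUB)@V) for h in hp])
im=cv2.imread('pics/top0.png');hs=cv2.cvtColor(im[235:270,290:340],cv2.COLOR_BGR2HSV)
m=cv2.inRange(hs,(24,100,100),(36,255,255));y,x=np.nonzero(m);c=(x.mean()+290,y.mean()+235)
r=onz(t,c,.162)-H;print('ridge',c,r@U,r@V)
G=H-.07*U;print('H',H,'TUB',TUB,'start tip',G)
E
```

```text
[ 0.5725 -0.0446  0.2016] 0.004015646162792442 [0.5196 0.0484 0.2031] 0.0021580542160992396 0.10700637024039465 edge rel hinge (u,v,z) 0.002017108227196002 0.000347295632860509 0.1283654270489451 yaw -150.37937413499776
hinge-end corners [array([0.506 , 0.0445, 0.075 ]), array([ 0.5635, -0.0556,  0.075 ])] [(np.float64(-0.08595765722818105), np.float64(0.05733885764141765)), (np.float64(-0.08703610157944806), np.float64(-0.058131925272290844))]
ridge (np.float64(315.0625), np.float64(252.65625)) -0.004642363689268571 0.0009000426146544116
H [0.5445 0.0006 0.074 ] TUB [0.6092 0.0386 0.    ] start tip [ 0.4841 -0.0348  0.074 ]
```

{"name": "jog_arm", "arguments": {
  "motion": [
    {"tz":0.1,"gripper":1},
    {"tz":0.2,"gripper":1},
    {"tz":0.3,"gripper":1},
    {"tz":0.35,"gripper":1,"rz":0.03},
    {"tx":0.04,"ty":0.09,"tz":0.35,"rz":0.06,"gripper":1},
    {"tx":0.08,"ty":0.18,"tz":0.35,"rz":0.09,"gripper":1},
    {"tx":0.13,"ty":0.27,"tz":0.35,"rz":0.12,"gripper":1},
    {"tx":0.18,"ty":0.36,"tz":0.35,"rz":0.138,"gripper":1},
    {"tx":0.23,"ty":0.45,"tz":0.35,"rz":0.138,"gripper":1},
    {"tx":0.28,"ty":0.54,"tz":0.35,"rz":0.138,"gripper":1},
    {"tx":0.33,"ty":0.63,"tz":0.35,"rz":0.138,"gripper":1},
    {"tx":0.38,"ty":0.72,"tz":0.35,"rz":0.138,"gripper":1},
    {"tx":0.43,"ty":0.81,"tz":0.35,"rz":0.138,"gripper":1},
    {"tx":0.48,"ty":0.9,"tz":0.35,"rz":0.138,"gripper":1},
    {"tx":0.52,"ty":0.98,"tz":0.35,"rz":0.138,"gripper":1},
    {"tx":0.52,"ty":0.98,"tz":0.35,"rz":0.138,"gripper":1}
  ]
}}

```text
validation failed for argument at $.mo...
```

{"name": "jog_arm", "arguments": {
  "motion": [
    {"tx":0.0,"ty":0.0,"tz":0.1,"rx":0.0,"ry":0.0,"rz":0.0,"gripper":1.0},
    {"tx":0.0,"ty":0.0,"tz":0.2,"rx":0.0,"ry":0.0,"rz":0.0,"gripper":1.0}
  ]
}}

```text
clock: 0.27
tool_pos: [0.1551, -0.6292, 0.2922]
ee_rot: [-3.111, -0.378, 0.002]
force: [0.2, -1.6, -0.2]
grip_width: 0.0805
finger_force: 0.0
```

The rows need every field filled in. I'll continue with full rows.

{"name": "jog_arm", "arguments": {
  "motion": [
    {"tx":0.0,"ty":0.0,"tz":0.1,"rx":0.0,"ry":0.0,"rz":0.03,"gripper":1.0},
    {"tx":0.02,"ty":0.07,"tz":0.14,"rx":0.0,"ry":0.0,"rz":0.06,"gripper":1.0},
    {"tx":0.06,"ty":0.16,"tz":0.14,"rx":0.0,"ry":0.0,"rz":0.09,"gripper":1.0},
    {"tx":0.11,"ty":0.25,"tz":0.14,"rx":0.0,"ry":0.0,"rz":0.12,"gripper":1.0},
    {"tx":0.16,"ty":0.34,"tz":0.14,"rx":0.0,"ry":0.0,"rz":0.138,"gripper":1.0},
    {"tx":0.21,"ty":0.43,"tz":0.14,"rx":0.0,"ry":0.0,"rz":0.138,"gripper":1.0},
    {"tx":0.26,"ty":0.52,"tz":0.14,"rx":0.0,"ry":0.0,"rz":0.138,"gripper":1.0},
    {"tx":0.31,"ty":0.61,"tz":0.14,"rx":0.0,"ry":0.0,"rz":0.138,"gripper":1.0},
    {"tx":0.36,"ty":0.7,"tz":0.14,"rx":0.0,"ry":0.0,"rz":0.138,"gripper":1.0},
    {"tx":0.41,"ty":0.79,"tz":0.14,"rx":0.0,"ry":0.0,"rz":0.138,"gripper":1.0},
    {"tx":0.46,"ty":0.88,"tz":0.14,"rx":0.0,"ry":0.0,"rz":0.138,"gripper":1.0},
    {"tx":0.5,"ty":0.95,"tz":0.14,"rx":0.0,"ry":0.0,"rz":0.138,"gripper":1.0},
    {"tx":0.5,"ty":0.95,"tz":0.14,"rx":0.0,"ry":0.0,"rz":0.138,"gripper":1.0},
    {"tx":0.5,"ty":0.95,"tz":0.14,"rx":0.0,"ry":0.0,"rz":0.138,"gripper":1.0}
  ]
}}

```text
clock: 1.43
tool_pos: [0.3561, -0.2497, 0.3506]
ee_rot: [3.03, 0.83, -0.001]
force: [-0.3, -0.1, 0.8]
grip_width: 0.0004
finger_force: 0.0
```

{"name": "jog_arm", "arguments": {
  "motion": [
    {"tx":0.05,"ty":0.08,"tz":0.0,"rx":0.0,"ry":0.0,"rz":0.0,"gripper":1.0},
    {"tx":0.1,"ty":0.16,"tz":0.0,"rx":0.0,"ry":0.0,"rz":0.0,"gripper":1.0},
    {"tx":0.15,"ty":0.24,"tz":-0.03,"rx":0.0,"ry":0.0,"rz":0.0,"gripper":1.0},
    {"tx":0.2,"ty":0.32,"tz":-0.06,"rx":0.0,"ry":0.0,"rz":0.0,"gripper":1.0},
    {"tx":0.25,"ty":0.4,"tz":-0.1,"rx":0.0,"ry":0.0,"rz":0.0,"gripper":1.0},
    {"tx":0.3,"ty":0.48,"tz":-0.15,"rx":0.0,"ry":0.0,"rz":0.0,"gripper":1.0},
    {"tx":0.34,"ty":0.55,"tz":-0.2,"rx":0.0,"ry":0.0,"rz":0.0,"gripper":1.0},
    {"tx":0.34,"ty":0.55,"tz":-0.3,"rx":0.0,"ry":0.0,"rz":0.0,"gripper":1.0},
    {"tx":0.34,"ty":0.55,"tz":-0.4,"rx":0.0,"ry":0.0,"rz":0.0,"gripper":1.0},
    {"tx":0.34,"ty":0.55,"tz":-0.48,"rx":0.0,"ry":0.0,"rz":0.0,"gripper":1.0},
    {"tx":0.34,"ty":0.55,"tz":-0.515,"rx":0.0,"ry":0.0,"rz":0.0,"gripper":1.0},
    {"tx":0.34,"ty":0.55,"tz":-0.515,"rx":0.0,"ry":0.0,"rz":0.0,"gripper":1.0},
    {"tx":0.34,"ty":0.55,"tz":-0.515,"rx":0.0,"ry":0.0,"rz":0.0,"gripper":1.0}
  ]
}}

```text
clock: 2.52
tool_pos: [0.4913, -0.0324, 0.1439]
ee_rot: [-3.032, -0.821, 0.003]
force: [-0.4, 0.1, 0.9]
grip_width: 0.0005
finger_force: 0.0
```

```bash
python3 - <<'E'
from h import *
from bench import ctrl
p=ctrl.get_state()['tool_pos'];d=p-H;print(d@U,d@V,d[2])
s,r,n=.002,.074,.002
for th in list(range(95,0,-5))+[3,0]:
    t=np.radians(th);P=H+U*(s+r*np.cos(t)-n*np.sin(t)-.010)+[0,0,r*np.sin(t)+n*np.cos(t)]
    print(th,P,np.round((P-p)/.4,3))
E
```

```text
-0.06253092940328003 -0.0015203080114732643 0.0699208263174239
95 [ 0.5303 -0.0077  0.1475] [0.097 0.062 0.009]
90 [ 0.5359 -0.0045  0.148 ] [0.111 0.07  0.01 ]
85 [ 0.5414 -0.0012  0.1479] [0.125 0.078 0.01 ]
80 [0.547  0.0021 0.1472] [0.139 0.086 0.008]
75 [0.5524 0.0053 0.146 ] [0.153 0.094 0.005]
70 [0.5578 0.0084 0.1442] [0.166 0.102 0.001]
65 [0.563  0.0115 0.1419] [ 0.179  0.11  -0.005]
60 [0.568  0.0144 0.1391] [ 0.192  0.117 -0.012]
55 [0.5728 0.0172 0.1358] [ 0.204  0.124 -0.02 ]
50 [0.5773 0.0198 0.132 ] [ 0.215  0.131 -0.03 ]
45 [0.5815 0.0223 0.1277] [ 0.225  0.137 -0.04 ]
40 [0.5854 0.0246 0.1231] [ 0.235  0.142 -0.052]
35 [0.5889 0.0266 0.1181] [ 0.244  0.147 -0.065]
30 [0.592  0.0285 0.1127] [ 0.252  0.152 -0.078]
25 [0.5947 0.0301 0.1071] [ 0.258  0.156 -0.092]
20 [0.597  0.0314 0.1012] [ 0.264  0.159 -0.107]
15 [0.5988 0.0325 0.0951] [ 0.269  0.162 -0.122]
10 [0.6001 0.0333 0.0888] [ 0.272  0.164 -0.138]
5 [0.601  0.0338 0.0824] [ 0.274  0.165 -0.154]
3 [0.6012 0.0339 0.0799] [ 0.275  0.166 -0.16 ]
0 [0.6014 0.034  0.076 ] [ 0.275  0.166 -0.17 ]
```

{"name": "jog_arm", "arguments": {
  "motion": [
    {"tx":0.05,"ty":0.033,"tz":0.005,"rx":0.0,"ry":0.0,"rz":0.0,"gripper":1.0},
    {"tx":0.08,"ty":0.052,"tz":0.01,"rx":0.0,"ry":0.0,"rz":0.0,"gripper":1.0},
    {"tx":0.097,"ty":0.062,"tz":0.01,"rx":0.0,"ry":0.0,"rz":0.0,"gripper":1.0},
    {"tx":0.111,"ty":0.07,"tz":0.01,"rx":0.0,"ry":0.0,"rz":0.0,"gripper":1.0},
    {"tx":0.125,"ty":0.078,"tz":0.01,"rx":0.0,"ry":0.0,"rz":0.0,"gripper":1.0},
    {"tx":0.139,"ty":0.086,"tz":0.008,"rx":0.0,"ry":0.0,"rz":0.0,"gripper":1.0},
    {"tx":0.153,"ty":0.094,"tz":0.005,"rx":0.0,"ry":0.0,"rz":0.0,"gripper":1.0},
    {"tx":0.166,"ty":0.102,"tz":0.001,"rx":0.0,"ry":0.0,"rz":0.0,"gripper":1.0},
    {"tx":0.179,"ty":0.11,"tz":-0.005,"rx":0.0,"ry":0.0,"rz":0.0,"gripper":1.0},
    {"tx":0.192,"ty":0.117,"tz":-0.012,"rx":0.0,"ry":0.0,"rz":0.0,"gripper":1.0},
    {"tx":0.204,"ty":0.124,"tz":-0.02,"rx":0.0,"ry":0.0,"rz":0.0,"gripper":1.0},
    {"tx":0.215,"ty":0.131,"tz":-0.03,"rx":0.0,"ry":0.0,"rz":0.0,"gripper":1.0},
    {"tx":0.225,"ty":0.137,"tz":-0.04,"rx":0.0,"ry":0.0,"rz":0.0,"gripper":1.0},
    {"tx":0.235,"ty":0.142,"tz":-0.052,"rx":0.0,"ry":0.0,"rz":0.0,"gripper":1.0},
    {"tx":0.244,"ty":0.147,"tz":-0.065,"rx":0.0,"ry":0.0,"rz":0.0,"gripper":1.0},
    {"tx":0.252,"ty":0.152,"tz":-0.078,"rx":0.0,"ry":0.0,"rz":0.0,"gripper":1.0},
    {"tx":0.252,"ty":0.152,"tz":-0.078,"rx":0.0,"ry":0.0,"rz":0.0,"gripper":1.0}
  ]
}}

```text
clock: 3.93
tool_pos: [0.5923, 0.0302, 0.1121]
ee_rot: [-3.031, -0.825, 0.002]
force: [-0.0, -1.2, -0.3]
grip_width: 0.0005
finger_force: 0.1
```

```bash
python3 - <<'E'
from h import *
from bench import ctrl
s=ctrl.camera("side")[:,:,::-1];s=cv2.resize(s[150:330,230:400],None,fx=3.3,fy=3.3,interpolation=2)
cv2.imwrite('pics/c.png',s);st=ctrl.get_state();d=st['tool_pos']-H;print(d@U,d@V,d[2],st['force'])
E
```

```text
0.05599410283618861 0.001285309731056463 0.03853287300214768 [ 0.5236 -0.199   0.8633]
```

View pics/c.png

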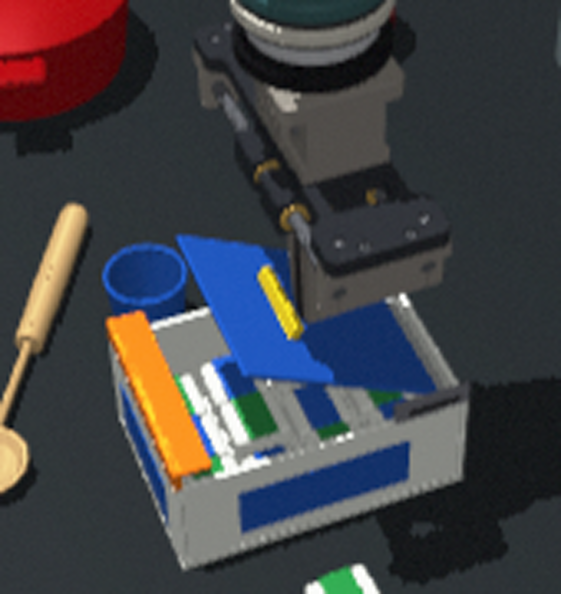

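The flap is folding correctly, at about 30°, with the finger behind the yellow ridge at (280,300) and the tub unmoved. I'll continue to flat.

{"name": "jog_arm", "arguments": {
  "motion": [
    {"tx":0.006,"ty":0.003,"tz":-0.014,"rx":0.0,"ry":0.0,"rz":0.0,"gripper":1.0},
    {"tx":0.011,"ty":0.006,"tz":-0.029,"rx":0.0,"ry":0.0,"rz":0.0,"gripper":1.0},
    {"tx":0.015,"ty":0.008,"tz":-0.044,"rx":0.0,"ry":0.0,"rz":0.0,"gripper":1.0},
    {"tx":0.018,"ty":0.01,"tz":-0.06,"rx":0.0,"ry":0.0,"rz":0.0,"gripper":1.0},
    {"tx":0.019,"ty":0.011,"tz":-0.076,"rx":0.0,"ry":0.0,"rz":0.0,"gripper":1.0},
    {"tx":0.019,"ty":0.011,"tz":-0.084,"rx":0.0,"ry":0.0,"rz":0.0,"gripper":1.0},
    {"tx":0.019,"ty":0.011,"tz":-0.09,"rx":0.0,"ry":0.0,"rz":0.0,"gripper":1.0},
    {"tx":0.019,"ty":0.011,"tz":-0.092,"rx":0.0,"ry":0.0,"rz":0.0,"gripper":1.0},
    {"tx":0.019,"ty":0.011,"tz":-0.092,"rx":0.0,"ry":0.0,"rz":0.0,"gripper":1.0}
  ]
}}

```text
clock: 4.73
tool_pos: [0.5998, 0.034, 0.0765]
ee_rot: [3.032, 0.824, -0.001]
force: [0.3, -0.4, 0.8]
grip_width: 0.0005
finger_force: 0.3
```

{"name": "jog_arm", "arguments": {
  "motion": [
    {"tx":0.0,"ty":0.0,"tz":-0.003,"rx":0.0,"ry":0.0,"rz":0.0,"gripper":1.0},
    {"tx":0.0,"ty":0.0,"tz":-0.006,"rx":0.0,"ry":0.0,"rz":0.0,"gripper":1.0},
    {"tx":0.0,"ty":0.0,"tz":-0.006,"rx":0.0,"ry":0.0,"rz":0.0,"gripper":1.0},
    {"tx":0.0,"ty":0.0,"tz":-0.006,"rx":0.0,"ry":0.0,"rz":0.0,"gripper":1.0}
  ]
}}

```text
clock: 5.07
tool_pos: [0.6, 0.034, 0.0753]
ee_rot: [3.031, 0.824, -0.0]
force: [-1.3, 0.1, 8.2]
grip_width: 0.0008
finger_force: 4.1
```

```bash
python3 - <<'E'
from h import *
from bench import ctrl
s=ctrl.camera("side")[:,:,::-1];s=cv2.resize(s[150:330,230:400],None,fx=3.3,fy=3.3,interpolation=2)
cv2.imwrite('pics/d.png',s);st=ctrl.get_state();d=st['tool_pos']-H;print(d@U,d@V,d[2],st['force'])
E
```

```text
0.06477529215896756 0.0007130770912351733 0.001329627824998278 [-1.8949 -0.4008  7.6315]
```

View pics/d.png

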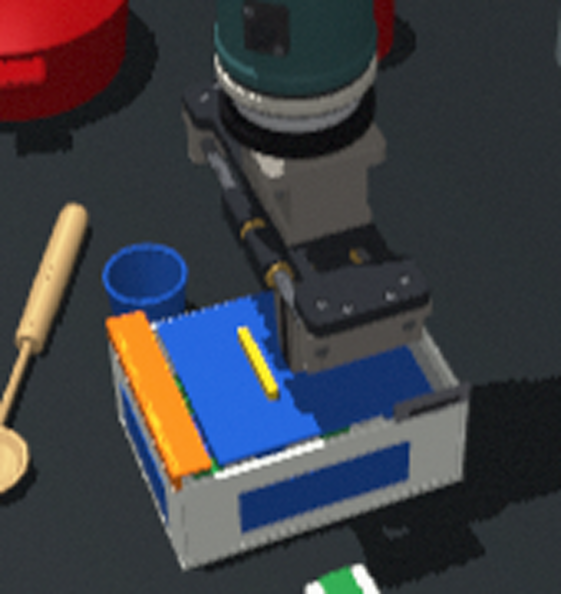

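The flap is flat and held with about 8 N, short of the lip, and the finger is behind the ridge at (258,362). Next I slide it along the tub axis.

{"name": "jog_arm", "arguments": {
  "motion": [
    {"tx":0.005,"ty":0.003,"tz":0.0,"rx":0.0,"ry":0.0,"rz":0.0,"gripper":1.0},
    {"tx":0.01,"ty":0.006,"tz":0.0,"rx":0.0,"ry":0.0,"rz":0.0,"gripper":1.0},
    {"tx":0.015,"ty":0.009,"tz":0.0,"rx":0.0,"ry":0.0,"rz":0.0,"gripper":1.0},
    {"tx":0.02,"ty":0.012,"tz":0.0,"rx":0.0,"ry":0.0,"rz":0.0,"gripper":1.0},
    {"tx":0.024,"ty":0.014,"tz":0.0,"rx":0.0,"ry":0.0,"rz":0.0,"gripper":1.0},
    {"tx":0.027,"ty":0.016,"tz":0.0,"rx":0.0,"ry":0.0,"rz":0.0,"gripper":1.0},
    {"tx":0.031,"ty":0.018,"tz":0.0,"rx":0.0,"ry":0.0,"rz":0.0,"gripper":1.0},
    {"tx":0.034,"ty":0.02,"tz":0.0,"rx":0.0,"ry":0.0,"rz":0.0,"gripper":1.0},
    {"tx":0.034,"ty":0.02,"tz":0.0,"rx":0.0,"ry":0.0,"rz":0.0,"gripper":1.0}
  ]
}}

```text
clock: 5.87
tool_pos: [0.6136, 0.0419, 0.0753]
ee_rot: [3.031, 0.824, -0.0]
force: [-1.8, -0.0, 6.7]
grip_width: 0.0004
finger_force: 4.1
```

```bash
cat > q.py <<'E'
from h import *
from bench import ctrl
t=ctrl.camera("top")[:,:,::-1];i=ctrl.camera_info("top")
sd=ctrl.camera("side")[:,:,::-1];j=ctrl.camera_info("side")
st=ctrl.get_state();d=st['tool_pos']-H;f=st['force'];print('tcp u,v,z',d@U*1e3,d@V*1e3,d[2]*1e3,'F u,v,z',f@U,f@V,f[2])
def cen(im,roi,lo,hi):
    x,y,w,h=roi;m=cv2.inRange(cv2.cvtColor(im[y:y+h,x:x+w],cv2.COLOR_BGR2HSV),lo,hi)
    M=cv2.moments(m,True);return (M['m10']/M['m00']+x,M['m01']/M['m00']+y,M['m00']) if M['m00'] else None
for n,im,k,roi in(('top',t,i,(240,170,120,120)),('side',sd,j,(240,170,160,170))):
    o=cen(im,roi,(8,140,120),(22,255,255));P=onz(k,o[:2],.083)-LIP
    print(n,'lip du,dv mm',P@U*1e3,P@V*1e3,o[2])
    y=cen(im,roi,(24,120,100),(36,255,255))
    if y: Q=onz(k,y[:2],.083)-H;print('  ridge u,v',Q@U*1e3,Q@V*1e3,y[2])
E
python3 q.py
```

```text
tcp u,v,z 80.5484490281941 0.6332101270316844 1.3404675637249674 F u,v,z -2.1760050996476505 0.7839227623803541 8.198135756787861
top lip du,dv mm 1.149323217481753 -56.86019584246517 25.0
side lip du,dv mm 0.7867754910057787 3.070669450964522 679.0
  ridge u,v 107.76791030792084 1.227127368754107 82.0
```

```bash
python3 - <<'E'
from h import *
from bench import ctrl
s=ctrl.camera("side")[:,:,::-1];s=cv2.resize(s[220:310,250:380],None,fx=5,fy=5,interpolation=2)
cv2.imwrite('pics/e.png',s)
im=cv2.imread('pics/d.png');
m=cv2.inRange(cv2.cvtColor(im,cv2.COLOR_BGR2HSV),(24,120,100),(36,255,255));M=cv2.moments(m,True)
p=(M['m10']/M['m00']/3.3+230,M['m01']/M['m00']/3.3+150);Q=onz(ctrl.camera_info('side'),p,.083)-H;print('ridge in d',p,Q@U,Q@V)
E
```

```text
ridge in d (304.6225222725732, 261.89370819075805) 0.09889305191770889 0.004616913014354675
```

View pics/e.png

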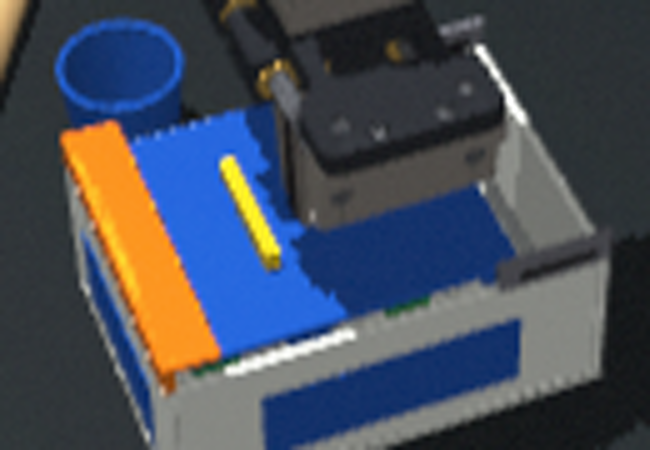

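The flap edge is now under the lip (no gap along (140,140)–(220,350)), dragged there by the pressed finger. The ridge at (250,210) is still about 8 mm ahead of the finger, so I keep pushing.

{"name": "jog_arm", "arguments": {
  "motion": [
    {"tx":0.005,"ty":0.003,"tz":0.0,"rx":0.0,"ry":0.0,"rz":0.0,"gripper":1.0},
    {"tx":0.01,"ty":0.006,"tz":0.0,"rx":0.0,"ry":0.0,"rz":0.0,"gripper":1.0},
    {"tx":0.015,"ty":0.009,"tz":0.0,"rx":0.0,"ry":0.0,"rz":0.0,"gripper":1.0},
    {"tx":0.02,"ty":0.012,"tz":0.0,"rx":0.0,"ry":0.0,"rz":0.0,"gripper":1.0},
    {"tx":0.024,"ty":0.014,"tz":0.0,"rx":0.0,"ry":0.0,"rz":0.0,"gripper":1.0},
    {"tx":0.027,"ty":0.016,"tz":0.0,"rx":0.0,"ry":0.0,"rz":0.0,"gripper":1.0},
    {"tx":0.031,"ty":0.018,"tz":0.0,"rx":0.0,"ry":0.0,"rz":0.0,"gripper":1.0},
    {"tx":0.031,"ty":0.018,"tz":0.0,"rx":0.0,"ry":0.0,"rz":0.0,"gripper":1.0}
  ]
}}

```text
clock: 6.68
tool_pos: [0.6247, 0.0476, 0.0748]
ee_rot: [3.03, 0.822, -0.006]
force: [-5.2, -3.3, 8.8]
grip_width: 0.0003
finger_force: 4.5
```

```bash
python3 q.py
```

```text
tcp u,v,z 92.951862636983 -0.010146910204722805 0.8177954833405859 F u,v,z -5.6644417747416025 0.6468223273206485 8.29065542160801Traceback (most recent call last):
  File "q.py", line 10, in <module>
    o=cen(im,roi,(8,140,120),(22,255,255));P=onz(k,o[:2],.083)-LIP
                                                   ~^^^^
TypeError: 'NoneType' object is not subscriptable
```

```bash
sed -i "s/^for n,im.*/for n,im,k,roi in(('side',sd,j,(240,170,160,170)),):/" q.py; python3 q.py
```

```text
tcp u,v,z 92.97370798103755 0.020896264755689137 0.8580459565847159 F u,v,z -5.975366686352923 0.40502458732613467 8.695279134728874
side lip du,dv mm 0.6434101226833804 2.6659231621232453 686.0
  ridge u,v 110.80321924896691 3.17765816526621 78.0
```

{"name": "jog_arm", "arguments": {
  "motion": [
    {"tx":0.003,"ty":0.002,"tz":-0.003,"rx":0.0,"ry":0.0,"rz":0.0,"gripper":1.0},
    {"tx":0.006,"ty":0.0035,"tz":-0.003,"rx":0.0,"ry":0.0,"rz":0.0,"gripper":1.0},
    {"tx":0.006,"ty":0.0035,"tz":-0.003,"rx":0.0,"ry":0.0,"rz":0.0,"gripper":1.0},
    {"tx":0.006,"ty":0.0035,"tz":-0.003,"rx":0.0,"ry":0.0,"rz":0.0,"gripper":1.0}
  ]
}}

```text
clock: 7.22
tool_pos: [0.6261, 0.0482, 0.0739]
ee_rot: [3.029, 0.821, -0.01]
force: [-8.1, -4.3, 13.4]
grip_width: 0.0005
finger_force: 6.7
```

```bash
python3 q.py
```

```text
tcp u,v,z 94.4679118826624 -0.1711232115707423 -0.1139526398357682 F u,v,z -9.469161234474763 0.37805839171362066 12.254222466108768
side lip du,dv mm 1.0545473368952658 3.224164812743393 678.0
  ridge u,v 111.44470380419708 2.2486231667321137 81.0
```

```bash
for k in 1 2 3 4; do python3 q.py; done
```

```text
tcp u,v,z 94.45981940948454 -0.17967883351862018 -0.11240630055807388 F u,v,z -8.664301330814475 -0.16576501050284229 13.41108395794568
side lip du,dv mm 0.9943743802743308 3.007682872961395 681.0
  ridge u,v 111.43516277946503 2.092025277748066 81.0
tcp u,v,z 94.48235943892458 -0.16542649561051742 -0.11420505250599178 F u,v,z -8.989375454769515 0.6793648782147182 13.511092207451734
side lip du,dv mm 0.9943743802743308 3.007682872961395 681.0
  ridge u,v 112.00528615608467 2.144633721276456 82.0
tcp u,v,z 94.45640937601884 -0.18259471961670415 -0.1086085630536554 F u,v,z -8.50236708763909 1.027760966666877 14.611345760704587
side lip du,dv mm 0.9663408606766439 3.2081216207419128 678.0
  ridge u,v 112.01464546381725 2.299286356726132 82.0
tcp u,v,z 94.471157365866 -0.183510857997433 -0.08936694557361291 F u,v,z -8.953032630805374 -0.17015056161149622 13.030621596211354
side lip du,dv mm 0.9858258266105833 3.2878617999857136 679.0
  ridge u,v 112.01464546381725 2.299286356726132 82.0
```

{"name": "jog_arm", "arguments": {
  "motion": [
    {"tx":0.0,"ty":0.0,"tz":-0.006,"rx":0.0,"ry":0.0,"rz":0.0,"gripper":1.0},
    {"tx":0.003,"ty":0.002,"tz":-0.009,"rx":0.0,"ry":0.0,"rz":0.0,"gripper":1.0},
    {"tx":0.006,"ty":0.0035,"tz":-0.009,"rx":0.0,"ry":0.0,"rz":0.0,"gripper":1.0},
    {"tx":0.006,"ty":0.0035,"tz":-0.009,"rx":0.0,"ry":0.0,"rz":0.0,"gripper":1.0},
    {"tx":0.006,"ty":0.0035,"tz":-0.009,"rx":0.0,"ry":0.0,"rz":0.0,"gripper":1.0}
  ]
}}

```text
clock: 8.13
tool_pos: [0.6266, 0.0482, 0.0715]
ee_rot: [3.027, 0.82, -0.018]
force: [-16.1, -8.2, 25.8]
grip_width: 0.0004
finger_force: 13.0
```

```bash
for k in 1 2 3 4; do python3 q.py; done
```

```text
tcp u,v,z 94.90893166376465 -0.47413346732381473 -2.569130260726249 F u,v,z -17.621177885444517 1.802351795479298 25.773114184619278
side lip du,dv mm 0.6165333725944298 2.8492604412989153 667.0
  ridge u,v 114.90771680249321 3.38932189127196 88.0
tcp u,v,z 94.90167136138058 -0.4635991345034009 -2.5539563113795154 F u,v,z -17.466375787500265 1.9466940214051933 25.428253618477864
side lip du,dv mm 0.8142287023258291 3.083264928478214 676.0
  ridge u,v 112.36981536128638 4.401244698619424 83.0
tcp u,v,z 94.92535747493159 -0.46434200092244604 -2.5158439032729047 F u,v,z -17.493154742588803 2.5158704710414317 25.151538183170423
side lip du,dv mm 0.8341671338382419 2.9515913260118003 678.0
  ridge u,v 112.39195408616725 4.239329598059048 84.0
tcp u,v,z 94.92224863593977 -0.4531936062882941 -2.5569360821763447 F u,v,z -17.01376639451487 0.9997813271546301 26.09334033016216
side lip du,dv mm 0.7688287392017185 2.7798411292372665 678.0
  ridge u,v 111.80192407846933 4.728734096341925 81.0
```

At 17 N the ridge and tub stayed put, so the flap is against its stop. I'll unload and lift away.

{"name": "jog_arm", "arguments": {
  "motion": [
    {"tx":-0.004,"ty":-0.002,"tz":0.004,"rx":0.0,"ry":0.0,"rz":0.0,"gripper":1.0},
    {"tx":-0.008,"ty":-0.005,"tz":0.009,"rx":0.0,"ry":0.0,"rz":0.0,"gripper":1.0},
    {"tx":-0.011,"ty":-0.0065,"tz":0.014,"rx":0.0,"ry":0.0,"rz":0.0,"gripper":1.0},
    {"tx":-0.013,"ty":-0.008,"tz":0.022,"rx":0.0,"ry":0.0,"rz":0.0,"gripper":1.0},
    {"tx":-0.014,"ty":-0.008,"tz":0.035,"rx":0.0,"ry":0.0,"rz":0.0,"gripper":1.0},
    {"tx":-0.014,"ty":-0.008,"tz":0.06,"rx":0.0,"ry":0.0,"rz":0.0,"gripper":1.0},
    {"tx":-0.014,"ty":-0.008,"tz":0.12,"rx":0.0,"ry":0.0,"rz":0.0,"gripper":1.0},
    {"tx":-0.014,"ty":-0.008,"tz":0.2,"rx":0.0,"ry":0.0,"rz":0.0,"gripper":1.0},
    {"tx":-0.05,"ty":-0.03,"tz":0.3,"rx":0.0,"ry":0.0,"rz":0.0,"gripper":1.0},
    {"tx":-0.13,"ty":-0.09,"tz":0.4,"rx":0.0,"ry":0.0,"rz":0.0,"gripper":1.0},
    {"tx":-0.22,"ty":-0.15,"tz":0.45,"rx":0.0,"ry":0.0,"rz":0.0,"gripper":1.0},
    {"tx":-0.3,"ty":-0.24,"tz":0.45,"rx":0.0,"ry":0.0,"rz":0.0,"gripper":1.0},
    {"tx":-0.34,"ty":-0.33,"tz":0.45,"rx":0.0,"ry":0.0,"rz":0.0,"gripper":1.0},
    {"tx":-0.38,"ty":-0.42,"tz":0.45,"rx":0.0,"ry":0.0,"rz":0.0,"gripper":1.0},
    {"tx":-0.42,"ty":-0.5,"tz":0.45,"rx":0.0,"ry":0.0,"rz":0.0,"gripper":1.0},
    {"tx":-0.42,"ty":-0.5,"tz":0.45,"rx":0.0,"ry":0.0,"rz":0.0,"gripper":1.0}
  ]
}}

```text
clock: 9.87
tool_pos: [0.4599, -0.1535, 0.25]
ee_rot: [3.032, 0.813, -0.003]
force: [-0.5, -0.3, -0.6]
grip_width: 0.0003
finger_force: 0.0
```

```bash
python3 q.py; python3 - <<'E'
from h import *
from bench import ctrl
s=ctrl.camera("side")[:,:,::-1];s=cv2.resize(s[200:330,230:380],None,fx=3,fy=3,interpolation=2)
t=ctrl.camera("top")[:,:,::-1];i=ctrl.camera_info('top')
hs=cv2.cvtColor(t[170:290,240:360],cv2.COLOR_BGR2HSV)
for lo,hi,z,n in(((8,140,120),(22,255,255),.083,'lip'),((24,100,100),(36,255,255),.085,'ridge')):
    m=cv2.inRange(hs,lo,hi)
    c=[c for c in cv2.findContours(m,0,1)[0]]
    if c:
        r=cv2.minAreaRect(max(c,key=cv2.contourArea));Q=onz(i,np.array(r[0])+[240,170],z)-TUB;print(n,r,Q@U,Q@V)
t=cv2.resize(t[170:290,240:360],None,fx=3.25,fy=3.25,interpolation=2)
cv2.imwrite('pics/f.png',np.hstack([s[:390],t[:390,:350]]))
E
```

```text
tcp u,v,z -148.348849785494 -88.7976313631351 175.96264902735786 F u,v,z -0.46198377032597043 -0.3396476120129895 -0.14210907640846537
side lip du,dv mm 1.313419370580013 3.2634057932458718 678.0
  ridge u,v 110.85025271588889 -0.29811190167849383 83.0
lip ((44.04122543334961, 30.619892120361328), (8.416001319885254, 48.54326629638672), 58.49573516845703) 0.0743563415413414 -0.00042878551262970436
ridge ((52.45588302612305, 44.42646789550781), (1.5434874296188354, 17.492855072021484), 59.03623962402344) 0.03322945791718364 -0.00022119126240092733
```

View pics/f.png

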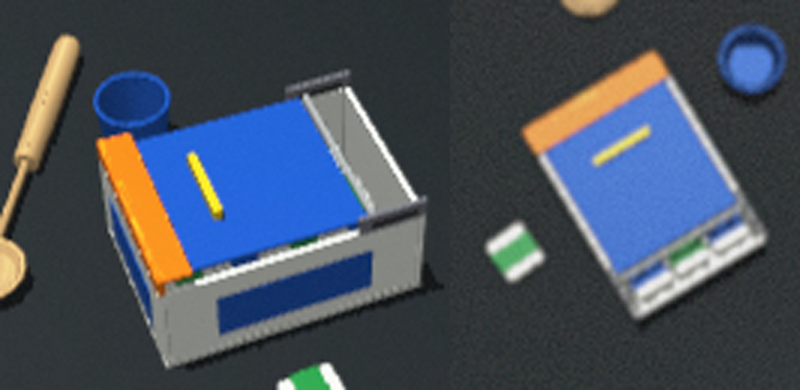

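The flap lies flat with its edge under the orange lip, and the tub, cup, tablet and spoon are where they were. I'll measure the ridge-to-lip gap more finely, since 25 mm from the ridge face to the lip edge would mean fully home.

```bash
python3 - <<'E'
from h import *
from bench import ctrl
i=ctrl.camera_info('top')
t=np.mean([ctrl.camera("top").astype(np.float32) for _ in range(8)],0)
u=np.arange(-.09,.095,.001)
P=np.array([[proj(i,TUB+U*a+V*b+[0,0,.083]) for b in np.arange(-.018,.019,.002)] for a in u]).astype(np.float32)
v=cv2.remap(t,P[...,0],P[...,1],cv2.INTER_LINEAR).mean(1)
y=v[:,0]+v[:,1]-v[:,2]*1.0  # yellow/orange vs blue
for a,b in zip(u,v):
    if a>.02 or a<-.03: print(int(round(a*1e3)),b.astype(int),end=' | ')
w=np.clip(v[:,0]-v[:,0][(u>.0)&(u<.02)].mean()-8,0,None);k=(u>.02)&(u<.05)
print('\nridge centroid',(w*u)[k].sum()/w[k].sum())
E
```

```text
-90 [66 67 66] | -89 [94 95 93] | -88 [126 126 123] | -87 [157 157 154] | -86 [185 185 182] | -85 [206 206 204] | -84 [219 219 216] | -83 [223 223 220] | -82 [219 219 217] | -81 [211 211 208] | -80 [200 200 197] | -79 [188 189 185] | -78 [181 182 177] | -77 [180 181 175] | -76 [187 187 182] | -75 [197 197 192] | -74 [208 208 203] | -73 [215 215 211] | -72 [218 218 215] | -71 [215 217 213] | -70 [207 212 205] | -69 [191 204 192] | -68 [171 192 174] | -67 [149 179 155] | -66 [128 165 136] | -65 [110 152 119] | -64 [ 95 139 105] | -63 [ 85 128  95] | -62 [ 79 121  88] | -61 [ 78 118  87] | -60 [ 83 119  90] | -59 [ 92 124  98] | -58 [106 131 109] | -57 [121 139 122] | -56 [133 146 133] | -55 [141 150 141] | -54 [142 149 145] | -53 [136 143 147] | -52 [124 135 151] | -51 [109 126 158] | -50 [ 95 119 168] | -49 [ 84 116 181] | -48 [ 78 116 192] | -47 [ 76 118 201] | -46 [ 75 120 206] | -45 [ 76 121 209] | -44 [ 77 122 209] | -43 [ 77 122 209] | -42 [ 77 122 209] | -41 [ 77 122 209] | -40 [ 77 123 209] | -39 [ 78 123 209] | -38 [ 78 123 209] | -37 [ 78 123 209] | -36 [ 78 123 209] | -35 [ 
[... 830 characters left out ...]
2] | 59 [110 121 190] | 60 [134 124 174] | 61 [161 130 155] | 62 [188 138 136] | 63 [210 147 117] | 64 [224 155 103] | 65 [231 161  94] | 66 [233 164  89] | 67 [234 166  88] | 68 [234 167  89] | 69 [234 167  89] | 70 [234 166  89] | 71 [233 166  90] | 72 [233 166  90] | 73 [233 167  90] | 74 [233 168  91] | 75 [234 169  91] | 76 [234 171  92] | 77 [234 174  94] | 78 [235 176  95] | 79 [235 177  95] | 80 [233 176  95] | 81 [229 171  93] | 82 [219 161  89] | 83 [201 147  83] | 84 [177 130  76] | 85 [148 110  70] | 86 [119  92  63] | 87 [93 75 59] | 88 [72 64 56] | 89 [58 56 55] | 90 [50 53 54] | 91 [47 51 54] | 92 [47 52 54] | 93 [47 52 54] | 94 [48 53 54] | 
ridge centroid 0.03394717775856127
```

The ridge centre is 27 mm from the lip edge, against 28 mm when fully home. That is within measuring error and agrees with the hard stop I felt.

```bash
python3 -c "
from bench import ctrl
print(ctrl.sign_off())"
```

```text
the job is handed in; nothing more can be done
None
```

The tub is closed and handed in at about 11 s: the flap lies flat with its edge tucked under the orange lip, fully home to within about 1 mm. The tub stayed in place, and the nearby cup, tablet and spoon look undisturbed.

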